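# Park the green roller on its ramp rest and bolt it in

### The arm

A 6-joint arm with a two-finger parallel gripper is mounted at the origin on the work surface; the furniture and walls round the work are solid. World frame = base frame: x ahead of the robot, y to its left, z up, the work surface at z = 0. Lengths are in m, angles in degrees, forces in N, time in s.
With the tool pointing down it reaches from about 0.375 to 0.9 m from the base axis. Payload 3.1 kg.
Tool frame: the origin (TCP) lies at the very end of the fingers, on their centre line; the grasp point (between the pads) lies 19 mm behind it; z points along the fingers, y is the line along which they close (so a half turn about z gives the same grasp; the last joint's range is limited). The gripper opens to 87 mm and grips with 3 to 60 N. Pads are 19 mm wide; open, the fingers measure 117 mm over their backs; the gripper's body (75 mm by 190 mm) begins 51 mm behind the grasp point.
Start: joints at [55.262, 30.224, 82.088, -0, 67.689, -10.227], TCP at [0.259, 0.569, 0.223] pointing down, gripper open.
Joint ranges: [-176.69, 176.69], [-43.24, 126.21], [12.49, 139.97], [-82, 262], [0, 151.66], [-163.58, 163.58]. Speed limits (degrees/s): [159.86, 159.86, 180, 180, 180, 180].

### API

Orientations are given as a 3x3 rotation matrix whose columns are the frame's x, y, z axes.
In Python, from rig import bot gives the robot as it stands.
- The arm moves only by the tool move_arm, never from a script. Its argument "increments" is a list of rows, each an object with "xyz": the shift along the tool's x, y, z in mm, a list of three; "roll": the turn about the tool's z in rad; "grip": the opening in per cent of the stroke, from 0 (shut) to 100 (fully open). A call has 1 to 5 rows; each row shifts and turns the commanded pose from where the row before left it, along the tool's axes as they then stand; what a row does not reach is not made up. A row lasts 1/12 s, in which the tool goes at most 41.7 mm and 7.16 degrees, less where a joint would pass 70% of its speed; a pose out of reach is approached as far as the arm can. A call is refused whole if a number of a shift passes 41.7 or a number of a turn 0.125, either way. A call with a gripper value outside its range is refused whole. The fingers move at their own pace and stop on an object; the grip force is fixed at half the most. Time passes only in rows, so rows that do not move let the fingers close. It gives the time, the measured TCP pose, the force, the opening and the grip force at its end, in the units of the state.
- bot.read_state(): the state, without advancing time (a new reading comes with each control period).
- bot.capture(name): name is "scene" or "top"; returns (picture, depth): 480x640x3 uint8, red, green, blue; 480x640 float32, m along the optical axis (not along the pixel's ray), 0 where there is no reading.
- bot.camera_model(name): a dict with "intrinsics" (3x3 intrinsics, pixels), "rvec" (rotation vector, rad) and "tvec" (3), from world to camera coordinates, as OpenCV has them. Camera axes: x right, y down, z forward; pixel columns grow to the right and rows downward; lengths in m; the calibration is good to about 2 mm. A picture is of the moment at which its call begins. camera_model takes no time and is no camera call.
- bot.hand_in(): hands the job in; it is judged then, once.
Trained networks look in the newest picture that a camera, given by its name, has taken for a name from the list of things; names that differ only in an ending like _2 or _b are one class to them, and where a whole thing is asked for, a point or a joint stands for the part that bears it (a point fixed in the world has none). Each returns a list of dicts, best first, with "conf" (0 to 1); they miss things now and then, are a little off and sometimes report something else, mostly with a low value. They report only what shows in the picture. A call takes as long as a camera call.
- bot.spot_in(label, camera): "at" ([x, y, z] in m, in the coordinates of the camera as it stood for that picture, good to about 4 mm: the middle of the surface that is visible of it).
- bot.trace(label, camera): "mask" (480x640 bool, what is visible of it).
The state is a dict: "time_s": time; "joint_positions": joint angles; "qvel": joint speeds; "tau": joint torques, N m; "position": TCP position; "tcp_rot": TCP orientation; "force": force on the tool from outside, world axes, zero at the start; "moment": the same for the moment, N m; "opening": opening from 0.0 (shut) to 1.0 (fully open); "grasp_force": force on a finger pad.
Only numpy, scipy, OpenCV 4.12 (cv2) and the standard library are available. Lean on these libraries where they do the work, as an engineer would, in place of code of your own. Each camera call takes 0.05 s, during which the arm holds its last target. There are 200 camera calls.

### The job

Using only the fingertips, push the green roller slowly up the ramp of its wooden rest, over the crest and into the pocket against the metal end stop, without letting it run back down on the way. Then push the red knob to slide the keeper bolt fully across the ramp below the roller, and leave everything alone. Do not lift or carry the roller, and do not disturb the other things on the bench.

Things in the scene. Friction and masses are not known exactly. Their poses are not given: they have to be found in the camera images.
- rest: Wooden roller rest fixed to the bench, 238 x 150 mm. Origin at bench height; x runs up the ramp, away from the robot, y left. In its frame (mm): low lip x -130 to -124, top z 28; level landing x -124 to -70, z 20; 10 degree ramp from x -70, z 20 to the crest at x 60, z 43; pocket x 60 to 97.5, z 38. Side rails 126 apart inside, 8 above the deck. Keeper guide on the left, out to y 147.
- deck: Small dark marker strip at the foot of the ramp. Origin at the foot of the ramp on its centre line (rest x -70, y 0, z 20 mm); x points up along the slope, y left, z square to the ramp's surface.
- roller: Smooth green roller, 44 mm in diameter, 100 mm long, plus brass core ends (18 mm in diameter) 10 mm long at each side; 0.2 to 0.42 kg. Origin at its centre; its y axis is the roller's axis, across the ramp; x and z turn as it rolls. It starts on the level landing, centre 22 mm above it, rolls or slides under a light push, and runs back down the ramp unless held from behind.
- seat (a point): Centre of the roller when it sits in the pocket against the end stop (rest x 75.5, y 0, z 60 mm). The pocket floor is 5 mm below the crest, which keeps the roller in. The upright aluminium end stop has its near face at rest x 97.5 and its top at z 74 mm.
- keeper_knob (a point): Top centre of the upright red knob (16 mm in diameter, 26 mm tall, so from z 69 to 95 mm, on a thin neck) on the steel keeper bolt, left of the ramp. With the bolt fully open it is at rest x 40, y 132, z 95 mm; it moves with the bolt. The guide's walls beside the bolt rise to z 62 mm.
- keeper (a joint): Travel of the keeper bolt in m: 0 fully open (clear of the ramp), 0.055 fully closed at its end stop; it slides right (the rest's -y), stays where it is left and takes 2 to 3 N. The bolt is 12 mm wide and 11 mm high, centre at rest x 40, z 55 mm; its end is at rest y 74 mm when open, 19 mm when closed.
- jar_pigment: Glass jar with grey lid, 56 mm across, 54 mm tall, loose bystander. Origin at the centre of its underside.
- jar_paste: Glass jar with white lid, 62 mm across, 62 mm tall, loose bystander. Origin at the centre of its underside.
- spool0: Upright wooden spool of cream thread, 33 mm across, 40 mm tall, loose bystander. Origin at the centre of its underside.
- spool1: Upright wooden spool of brown thread, 33 mm across, 40 mm tall, loose bystander. Origin at the centre of its underside.
- pumice_block: Grey pumice block, 31 x 68 x 24 mm, loose bystander. Origin at the centre of its underside.

How it is judged:
By the outcome, as a careful person would: the job done as asked, in the order asked, and still so for the second after the job is handed in, with the robot touching nothing.
It also fails if it takes over 54 s, if anything falls off the work surface, if the arm or the gripper's body presses on something with over 40 N, if the wrist force passes 120 N, or if a joint passes its speed limit or range.

## Working session

There is one attempt and no reset: what is moved stays moved. The work goes in short steps, Python scripts to look and compute and a tool call to move; the robot and the scene stay as the last step left them, time stands still between calls to the robot, and variables do not carry over. Pictures are saved under pics/ and viewed, at most 10 in all, crops included, and the job is handed in when it is done.

Besides the shell and the picture viewer there is one more tool, called after ">>>" by a JSON object that holds its "name" and its "arguments", one argument or row to a line. move_arm: Moves the arm, as the interface text tells. Its arguments: {"type":"object","properties":{"increments":{"type":"array"}},"required":["increments"]}

```bash
ls; mkdir -p pics
cat > h.py <<'E'
import numpy as np, cv2
from rig import bot
def w(cam,p):
    m=bot.camera_model(cam);R=cv2.Rodrigues(np.array(m["rvec"],float))[0]
    return (np.atleast_2d(p)-np.ravel(m["tvec"]))@R
def cloud(cam,d,mask):
    K=np.array(bot.camera_model(cam)["intrinsics"]);v,u=np.nonzero(mask&(d>0));z=d[v,u]
    return w(cam,np.c_[(u-K[0,2])*z/K[0,0],(v-K[1,2])*z/K[1,1],z])
def proj(cam,P):
    m=bot.camera_model(cam);return cv2.projectPoints(np.atleast_2d(P).astype(float),np.array(m["rvec"],float),np.array(m["tvec"],float),np.array(m["intrinsics"],float),None)[0][:,0]
E
python3 - <<'E'
from h import *
np.set_printoptions(precision=4,suppress=True)
s=bot.read_state();print(s["position"],s["tcp_rot"],s["force"])
for c in("scene","top"):
    p,d=bot.capture(c);cv2.imwrite(f"pics/{c}0.png",p[...,::-1])
    for l in("rest","deck","roller","keeper_knob","jar_pigment","jar_paste","spool0","spool1","pumice_block"):
        r=bot.spot_in(l,c)
        print(c,l,[(round(q["conf"],2),w(c,q["at"])[0]) for q in r[:2]])
E
```

```text
pics
[0.2588 0.5681 0.2216] [[-0.9099  0.4149 -0.0012]
 [ 0.4149  0.9099 -0.0018]
 [ 0.0004 -0.0021 -1.    ]] [-0.7335 -0.044   0.4325]
scene rest [(0.57, array([ 0.5879, -0.0804,  0.0397])), (0.16, array([0.6067, 0.0419, 0.0627]))]
scene deck []
scene roller [(0.98, array([ 0.4656, -0.0932,  0.059 ]))]
scene keeper_knob [(0.69, array([0.6065, 0.0435, 0.0646])), (0.17, array([0.4516, 0.1641, 0.0574]))]
scene jar_pigment [(0.56, array([0.3553, 0.1551, 0.0503])), (0.19, array([ 0.4648, -0.0951,  0.0582]))]
scene jar_paste [(0.76, array([0.4487, 0.1658, 0.0574])), (0.23, array([0.4154, 0.1052, 0.0363]))]
scene spool0 [(0.81, array([0.3618, 0.1007, 0.0372])), (0.56, array([0.4134, 0.1046, 0.0362]))]
scene spool1 [(0.81, array([0.3618, 0.1007, 0.0372])), (0.56, array([0.4134, 0.1046, 0.0362]))]
scene pumice_block [(0.56, array([ 0.3767, -0.0262,  0.0286]))]
top rest [(0.91, array([ 0.5872, -0.0723,  0.0348]))]
top deck [(0.64, array([ 0.5078, -0.0866,  0.0223]))]
top roller [(0.87, array([ 0.4736, -0.0884,  0.0607])), (0.65, array([0.6068, 0.0399, 0.0623]))]
top keeper_knob [(0.83, array([0.6077, 0.0392, 0.0614]))]
top jar_pigment [(0.71, array([0.364 , 0.1634, 0.0531]))]
top jar_paste [(0.7, array([0.4575, 0.1745, 0.0569]))]
top spool0 [(0.66, array([0.3687, 0.1048, 0.0408])), (0.56, array([0.4168, 0.1101, 0.0388]))]
top spool1 [(0.66, array([0.3687, 0.1048, 0.0408])), (0.56, array([0.4168, 0.1101, 0.0388]))]
top pumice_block [(0.81, array([ 0.3823, -0.0229,  0.0231])), (0.26, array([0.6098, 0.0383, 0.0601]))]
```

View pics/top0.png

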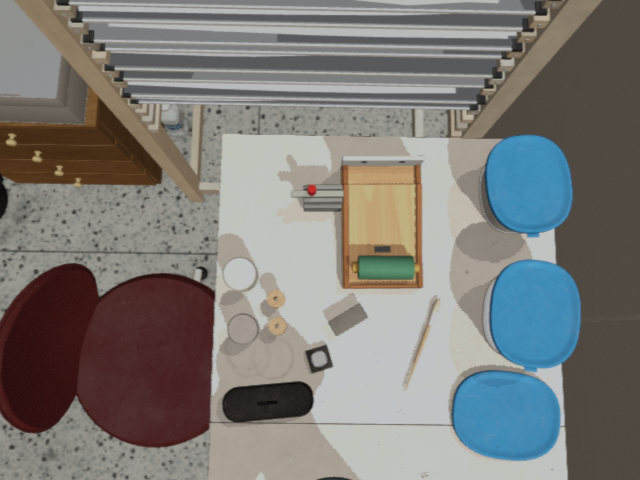

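View pics/scene0.png

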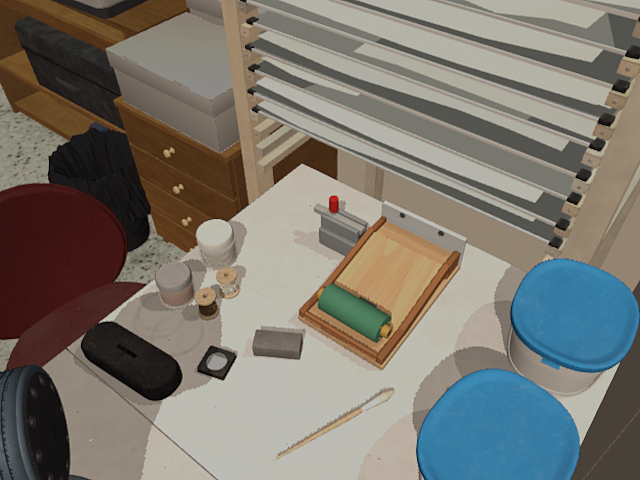

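Run:
```python
from h import *
np.set_printoptions(precision=4,suppress=True)
p,d=bot.capture("top")
hsv=cv2.cvtColor(p,cv2.COLOR_RGB2HSV)
g=bot.trace("roller","top")[0]["mask"]
P=cloud("top",d,g);P=P[P[:,2]>.045]
t=P[P[:,2]>P[:,2].max()-.012]
c,(sz),a=cv2.minAreaRect((t[:,:2]*1000).astype(np.float32));print("roller",t.mean(0),c,sz,a,P[:,2].max())
red=((hsv[...,0]<8)|(hsv[...,0]>172))&(hsv[...,1]>150)&(hsv[...,2]>90)
K=cloud("top",d,red);print("red",len(K),np.median(K,0),K.min(0),K.max(0))
# rest yaw: all points 15..80mm near
A=cloud("top",d,np.ones_like(d,bool))
r=bot.trace("rest","top")[0]["mask"];R=cloud("top",d,r)
c=cv2.minAreaRect((R[R[:,2]>.012][:,:2]*1000).astype(np.float32));print("rest",c)
dk=bot.trace("deck","top")
if dk:
  D=cloud("top",d,dk[0]["mask"]);print("deck",D.mean(0),cv2.minAreaRect((D[:,:2]*1000).astype(np.float32)))
m=(A[:,0]>.62)&(A[:,0]<.72)&(abs(A[:,1]+.06)<.12)&(A[:,2]>.068)&(A[:,2]<.08)
S=A[m];print("stop",len(S),cv2.minAreaRect((S[:,:2]*1000).astype(np.float32)))
```

```text
roller [ 0.4752 -0.0862  0.0621] (473.6068115234375, -86.83383178710938) (37.89035415649414, 100.32776641845703) 0.7895561456680298 0.06906391428532578
red 67 [0.6061 0.0489 0.0948] [0.5993 0.0419 0.0786] [0.6137 0.0561 0.1017]
rest ((557.6870727539062, -36.17510223388672), (236.6927490234375, 241.47813415527344), 0.9057523608207703)
deck [ 0.5122 -0.084   0.0232] ((512.13330078125, -83.78916931152344), (28.602771759033203, 11.701753616333008), 89.43949890136719)
stop 451 ((671.2720336914062, -80.54309844970703), (10.835466384887695, 148.23770141601562), 0.8466147780418396)
```

The top view shows the roller on the landing at about (385,267), the dark marker strip at (382,249), the end stop at (383,160) and the red knob at (311,189). The scene view agrees, with the ramp clear and the pumice block and spools nearby. The fit gives a rest origin of about (0.568, -0.084) with a yaw of about 0.85°.

>>> {"name": "move_arm", "arguments": {
  "increments": [
    {"xyz": [0, 0, 0], "roll": -0.11, "grip": 60},
    {"xyz": [0, 0, 0], "roll": -0.11, "grip": 60},
    {"xyz": [0, 0, 0], "roll": -0.11, "grip": 60},
    {"xyz": [0, 0, 0], "roll": -0.11, "grip": 60},
    {"xyz": [-10, -39, 0], "roll": 0, "grip": 60}
  ]
}}

```text
time_s: 1.62
position: [0.2697, 0.5352, 0.2228]
tcp_rot: [[-1.0, -0.02, 0.002], [-0.02, 1.0, 0.007], [-0.002, 0.007, -1.0]]
force: [1.8, 0.1, 0.5]
opening: 0.705
grasp_force: 0.0
```

>>> {"name": "move_arm", "arguments": {
  "increments": [
    {"xyz": [-10, -39, 0], "roll": 0, "grip": 60},
    {"xyz": [-10, -39, 0], "roll": 0, "grip": 60},
    {"xyz": [-10, -39, 0], "roll": 0, "grip": 60},
    {"xyz": [-10, -39, 0], "roll": 0, "grip": 60},
    {"xyz": [-10, -39, 0], "roll": 0, "grip": 60}
  ]
}}

```text
time_s: 2.03
position: [0.3222, 0.3338, 0.2228]
tcp_rot: [[-1.0, -0.013, 0.001], [-0.013, 1.0, 0.0], [-0.001, 0.0, -1.0]]
force: [1.3, -0.7, -0.1]
opening: 0.6
grasp_force: 0.0
```

>>> {"name": "move_arm", "arguments": {
  "increments": [
    {"xyz": [-10, -39, 0], "roll": 0, "grip": 60},
    {"xyz": [-10, -39, 0], "roll": 0, "grip": 60},
    {"xyz": [-10, -39, 0], "roll": 0, "grip": 60},
    {"xyz": [-10, -39, 0], "roll": 0, "grip": 60},
    {"xyz": [-10, -39, 0], "roll": 0, "grip": 60}
  ]
}}

```text
time_s: 2.45
position: [0.3748, 0.1393, 0.2229]
tcp_rot: [[-1.0, -0.013, 0.001], [-0.013, 1.0, 0.0], [-0.001, 0.0, -1.0]]
force: [1.0, 0.6, 1.2]
opening: 0.599
grasp_force: 0.0
```

>>> {"name": "move_arm", "arguments": {
  "increments": [
    {"xyz": [-10, -39, 0], "roll": 0, "grip": 60},
    {"xyz": [-10, -39, 0], "roll": 0, "grip": 60},
    {"xyz": [-10, -39, 0], "roll": 0, "grip": 60},
    {"xyz": [-10, -39, 0], "roll": 0, "grip": 60},
    {"xyz": [0, 0, 0], "roll": 0, "grip": 60}
  ]
}}

```text
time_s: 2.87
position: [0.4206, -0.0215, 0.2234]
tcp_rot: [[-1.0, -0.005, 0.006], [-0.005, 1.0, -0.005], [-0.006, -0.005, -1.0]]
force: [0.3, 0.1, 0.4]
opening: 0.605
grasp_force: 0.0
```

Run:
```python
from h import *
np.set_printoptions(precision=4,suppress=True)
s=bot.read_state();print(s["time_s"],s["position"],s["tcp_rot"],s["force"],s["opening"])
```

```text
2.8667 [ 0.4206 -0.0215  0.2234] [[-1.     -0.0049  0.0063]
 [-0.0049  1.     -0.0046]
 [-0.0062 -0.0046 -1.    ]] [0.3172 0.0577 0.4203] 0.6048725750446702
```

>>> {"name": "move_arm", "arguments": {
  "increments": [
    {"xyz": [-3, -32, 0], "roll": 0, "grip": 60},
    {"xyz": [-3, -32, 0], "roll": 0, "grip": 60},
    {"xyz": [0, 0, 40], "roll": 0, "grip": 60},
    {"xyz": [0, 0, 40], "roll": 0, "grip": 60},
    {"xyz": [0, 0, 0], "roll": 0, "grip": 60}
  ]
}}

```text
time_s: 3.28
position: [0.4188, -0.0768, 0.1367]
tcp_rot: [[-1.0, -0.01, -0.014], [-0.01, 1.0, 0.007], [0.014, 0.007, -1.0]]
force: [-1.8, 0.2, -0.8]
opening: 0.6
grasp_force: 0.0
```

Run:
```python
from h import *
np.set_printoptions(precision=4,suppress=True)
p,d=bot.capture("scene");cv2.imwrite("pics/s1.png",p[...,::-1])
s=bot.read_state();print(s["time_s"],s["position"],s["tcp_rot"],s["force"],s["opening"])
```

```text
3.3333 [ 0.4201 -0.077   0.1396] [[-0.9999 -0.0115 -0.0101]
 [-0.0115  0.9999  0.0049]
 [ 0.0101  0.005  -0.9999]] [-0.3834  0.1947  1.3282] 0.5962648023440501
```

View pics/s1.png

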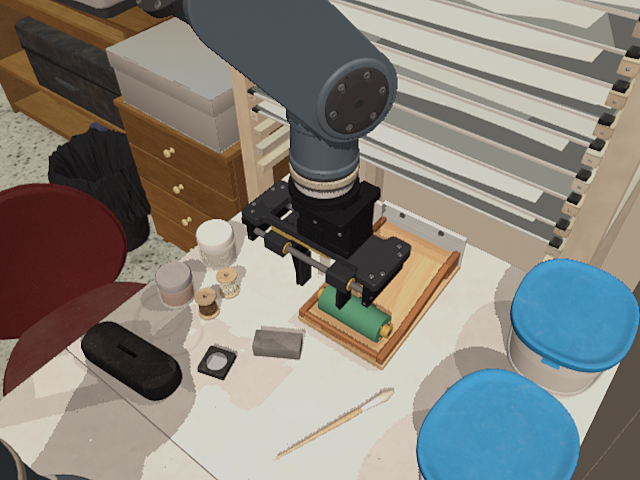

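The fingers are straddling the roller's rear at about (300,265) to (345,298), the gripper body lies along rest y, and nothing has been disturbed.

>>> {"name": "move_arm", "arguments": {
  "increments": [
    {"xyz": [0, -8, 30], "roll": 0, "grip": 60},
    {"xyz": [0, 0, 30], "roll": 0, "grip": 60},
    {"xyz": [0, 0, 30], "roll": 0, "grip": 60},
    {"xyz": [0, 0, 12], "roll": 0, "grip": 60},
    {"xyz": [0, 0, 0], "roll": 0, "grip": 60}
  ]
}}

```text
time_s: 3.75
position: [0.4236, -0.0859, 0.0406]
tcp_rot: [[-1.0, -0.013, -0.001], [-0.013, 1.0, 0.0], [0.001, 0.0, -1.0]]
force: [-0.3, 0.6, 0.4]
opening: 0.604
grasp_force: 0.0
```

>>> {"name": "move_arm", "arguments": {
  "increments": [
    {"xyz": [0, 0, 0], "roll": 0, "grip": 60},
    {"xyz": [0, 0, 0], "roll": 0, "grip": 60}
  ]
}}

```text
time_s: 3.92
position: [0.4249, -0.0867, 0.0426]
tcp_rot: [[-1.0, -0.013, 0.004], [-0.013, 1.0, -0.002], [-0.004, -0.002, -1.0]]
force: [-0.1, -0.5, -0.5]
opening: 0.601
grasp_force: 0.0
```

>>> {"name": "move_arm", "arguments": {
  "increments": [
    {"xyz": [-3, 0, 3], "roll": 0, "grip": 60},
    {"xyz": [-3, 0, 3], "roll": 0, "grip": 60},
    {"xyz": [-3, 0, 0], "roll": 0, "grip": 60},
    {"xyz": [-3, 0, 0], "roll": 0, "grip": 60},
    {"xyz": [-3, 0, 0], "roll": 0, "grip": 60}
  ]
}}

```text
time_s: 4.33
position: [0.4389, -0.0863, 0.0348]
tcp_rot: [[-1.0, -0.012, 0.001], [-0.012, 1.0, -0.0], [-0.001, -0.0, -1.0]]
force: [0.0, 0.9, 0.0]
opening: 0.601
grasp_force: 0.0
```

>>> {"name": "move_arm", "arguments": {
  "increments": [
    {"xyz": [-3, 0, 0], "roll": 0, "grip": 60},
    {"xyz": [-3, 0, 0], "roll": 0, "grip": 60},
    {"xyz": [-3, 0, 0], "roll": 0, "grip": 60},
    {"xyz": [-3, 0, 0], "roll": 0, "grip": 60},
    {"xyz": [-2, 0, 0], "roll": 0, "grip": 60}
  ]
}}

```text
time_s: 4.75
position: [0.4528, -0.0861, 0.0345]
tcp_rot: [[-1.0, -0.012, 0.0], [-0.012, 1.0, -0.0], [-0.0, -0.0, -1.0]]
force: [-0.4, 1.3, -0.3]
opening: 0.6
grasp_force: 0.0
```

```bash
cat > look.py <<'E'
from h import *
import sys
np.set_printoptions(precision=4,suppress=True)
p,d=bot.capture("top")
s=bot.read_state();print(s["time_s"],s["position"],s["force"])
hsv=cv2.cvtColor(p,cv2.COLOR_RGB2HSV)
g=(hsv[...,0]>60)&(hsv[...,0]<90)&(hsv[...,1]>100)
P=cloud("top",d,g);P=P[(abs(P[:,1]+.085)<.08)&(P[:,2]>.035)]
if len(P)>20: print("green",len(P),np.percentile(P,[2,50,98],axis=0),cv2.minAreaRect((P[:,:2]*1000).astype(np.float32)))
if len(sys.argv)>1:
    q,_=bot.capture("scene");cv2.imwrite(f"pics/{sys.argv[1]}.png",np.hstack([q[130:430,180:520],p[120:420,240:480]])[...,::-1])
E
python3 look.py s2
```

```text
4.8 [ 0.4533 -0.0863  0.0345] [ 0.6726 -0.6317  0.9256]
```

View pics/s2.png

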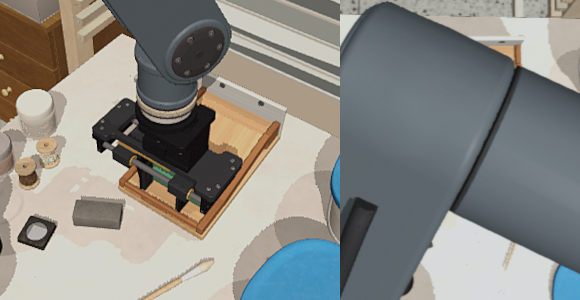

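Top is hidden by the arm. In the scene crop the roller is still in front of the fingers, near (165,172). Continuing onto the ramp.

>>> {"name": "move_arm", "arguments": {
  "increments": [
    {"xyz": [-2.5, 0, 0], "roll": 0, "grip": 60},
    {"xyz": [-2.5, 0, 0], "roll": 0, "grip": 60},
    {"xyz": [-2.5, 0, 0], "roll": 0, "grip": 60},
    {"xyz": [-2.5, 0, -0.4], "roll": 0, "grip": 60},
    {"xyz": [-2.5, 0, -0.5], "roll": 0, "grip": 60}
  ]
}}

```text
time_s: 5.27
position: [0.465, -0.0859, 0.0355]
tcp_rot: [[-1.0, -0.012, 0.0], [-0.012, 1.0, -0.0], [-0.0, -0.0, -1.0]]
force: [-1.0, 0.9, -0.5]
opening: 0.595
grasp_force: 0.1
```

>>> {"name": "move_arm", "arguments": {
  "increments": [
    {"xyz": [-3, 0, -0.6], "roll": 0, "grip": 60},
    {"xyz": [-3, 0, -0.6], "roll": 0, "grip": 60},
    {"xyz": [-3, 0, -0.6], "roll": 0, "grip": 60},
    {"xyz": [-3, 0, -0.6], "roll": 0, "grip": 60},
    {"xyz": [-3, 0, -0.6], "roll": 0, "grip": 60}
  ]
}}

```text
time_s: 5.68
position: [0.4797, -0.0855, 0.0385]
tcp_rot: [[-1.0, -0.012, -0.001], [-0.012, 1.0, 0.0], [0.001, 0.0, -1.0]]
force: [-2.0, -0.8, 0.7]
opening: 0.6
grasp_force: 1.0
```

>>> {"name": "move_arm", "arguments": {
  "increments": [
    {"xyz": [-3, 0, -0.6], "roll": 0, "grip": 60},
    {"xyz": [-3, 0, -0.6], "roll": 0, "grip": 60},
    {"xyz": [-3, 0, -0.6], "roll": 0, "grip": 60},
    {"xyz": [-3, 0, -0.6], "roll": 0, "grip": 60},
    {"xyz": [-3, 0, -0.6], "roll": 0, "grip": 60}
  ]
}}

```text
time_s: 6.1
position: [0.495, -0.0855, 0.0415]
tcp_rot: [[-1.0, -0.012, -0.0], [-0.012, 1.0, 0.0], [0.0, 0.0, -1.0]]
force: [-2.1, 0.8, 1.4]
opening: 0.597
grasp_force: 1.0
```

Run:
```python
from h import *
np.set_printoptions(precision=4,suppress=True)
q,d=bot.capture("scene");cv2.imwrite("pics/s3.png",cv2.resize(q[180:380,260:480],None,fx=3,fy=3)[...,::-1])
s=bot.read_state();print(s["time_s"],s["position"],s["force"])
r=bot.spot_in("roller","scene");print([(x["conf"],w("scene",x["at"])) for x in r[:2]])
```

```text
6.15 [ 0.4962 -0.0858  0.0417] [ 1.586  -0.5593 -0.3469]
[(0.62, array([[ 0.5058, -0.0753,  0.0536]]))]
```

View pics/s3.png

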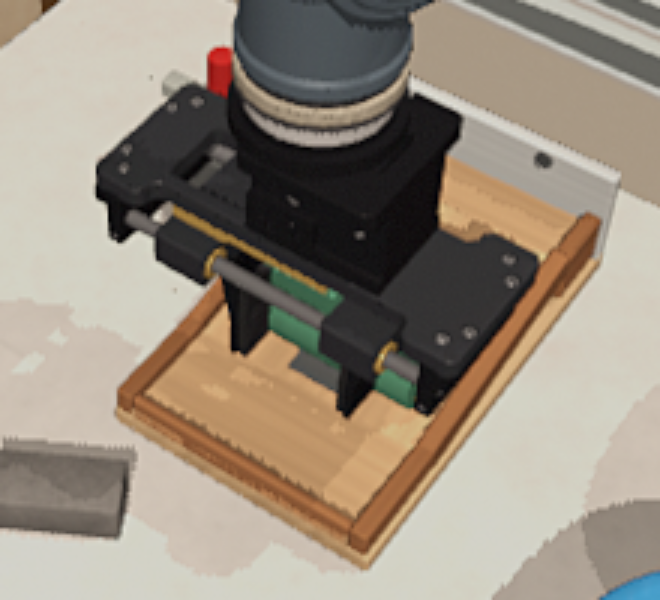

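The crop shows the roller on the ramp, held behind by both fingers at (245,340) and (355,400), and square to the rails. Continuing up.

>>> {"name": "move_arm", "arguments": {
  "increments": [
    {"xyz": [-3, 0, -0.5], "roll": 0, "grip": 60},
    {"xyz": [-3, 0, -0.5], "roll": 0, "grip": 60},
    {"xyz": [-3, 0, -0.5], "roll": 0, "grip": 60},
    {"xyz": [-3, 0, -0.5], "roll": 0, "grip": 60},
    {"xyz": [-3, 0, -0.5], "roll": 0, "grip": 60}
  ]
}}

```text
time_s: 6.62
position: [0.51, -0.0853, 0.044]
tcp_rot: [[-1.0, -0.012, -0.0], [-0.012, 1.0, -0.0], [0.0, -0.0, -1.0]]
force: [-2.0, -0.5, 1.1]
opening: 0.603
grasp_force: 1.0
```

>>> {"name": "move_arm", "arguments": {
  "increments": [
    {"xyz": [-3, 0, -0.5], "roll": 0, "grip": 60},
    {"xyz": [-3, 0, -0.5], "roll": 0, "grip": 60},
    {"xyz": [-3, 0, -0.5], "roll": 0, "grip": 60},
    {"xyz": [-3, 0, -0.5], "roll": 0, "grip": 60},
    {"xyz": [-3, 0, -0.5], "roll": 0, "grip": 60}
  ]
}}

```text
time_s: 7.03
position: [0.525, -0.0851, 0.0465]
tcp_rot: [[-1.0, -0.012, -0.0], [-0.012, 1.0, -0.0], [0.0, -0.0, -1.0]]
force: [-1.5, 0.8, 1.0]
opening: 0.599
grasp_force: 1.0
```

>>> {"name": "move_arm", "arguments": {
  "increments": [
    {"xyz": [-3, 0, -0.5], "roll": 0, "grip": 60},
    {"xyz": [-3, 0, -0.5], "roll": 0, "grip": 60},
    {"xyz": [-3, 0, -0.5], "roll": 0, "grip": 60},
    {"xyz": [-3, 0, -0.5], "roll": 0, "grip": 60},
    {"xyz": [-3, 0, -0.5], "roll": 0, "grip": 60}
  ]
}}

```text
time_s: 7.45
position: [0.54, -0.0849, 0.049]
tcp_rot: [[-1.0, -0.012, -0.0], [-0.012, 1.0, -0.0], [0.0, -0.0, -1.0]]
force: [-1.1, -0.8, 0.7]
opening: 0.602
grasp_force: 1.0
```

>>> {"name": "move_arm", "arguments": {
  "increments": [
    {"xyz": [-3, 0, -0.5], "roll": 0, "grip": 60},
    {"xyz": [-3, 0, -0.5], "roll": 0, "grip": 60},
    {"xyz": [-3, 0, -0.5], "roll": 0, "grip": 60},
    {"xyz": [-3, 0, -0.5], "roll": 0, "grip": 60},
    {"xyz": [-3, 0, -0.5], "roll": 0, "grip": 60}
  ]
}}

```text
time_s: 7.87
position: [0.5551, -0.0847, 0.0515]
tcp_rot: [[-1.0, -0.012, 0.0], [-0.012, 1.0, -0.0], [-0.0, -0.0, -1.0]]
force: [-2.4, -0.2, 1.6]
opening: 0.597
grasp_force: 1.0
```

>>> {"name": "move_arm", "arguments": {
  "increments": [
    {"xyz": [-3, 0, -0.5], "roll": 0, "grip": 60},
    {"xyz": [-3, 0, -0.5], "roll": 0, "grip": 60},
    {"xyz": [-3, 0, -0.5], "roll": 0, "grip": 60},
    {"xyz": [-3, 0, -0.5], "roll": 0, "grip": 60},
    {"xyz": [-3, 0, -0.5], "roll": 0, "grip": 60}
  ]
}}

```text
time_s: 8.28
position: [0.57, -0.0846, 0.054]
tcp_rot: [[-1.0, -0.012, -0.0], [-0.012, 1.0, -0.0], [0.0, -0.0, -1.0]]
force: [-2.3, 0.0, 1.2]
opening: 0.6
grasp_force: 1.0
```

Run:
```python
from h import *
np.set_printoptions(precision=4,suppress=True)
q,d=bot.capture("scene");cv2.imwrite("pics/s4.png",cv2.resize(q[160:360,280:500],None,fx=3,fy=3)[...,::-1])
s=bot.read_state();print(s["time_s"],s["position"],s["force"])
hsv=cv2.cvtColor(q,cv2.COLOR_RGB2HSV);g=(hsv[...,0]>55)&(hsv[...,0]<95)&(hsv[...,1]>100)
P=cloud("scene",d,g);P=P[(abs(P[:,1]+.085)<.08)&(P[:,2]>.03)];print(len(P),np.percentile(P,[2,50,98],axis=0))
```

```text
8.3333 [ 0.5712 -0.0848  0.0542] [1.1509 0.618  0.3261]
159 [[ 0.5443 -0.1358  0.0502]
 [ 0.5838 -0.085   0.0599]
 [ 0.6056 -0.0444  0.1412]]
```

View pics/s4.png

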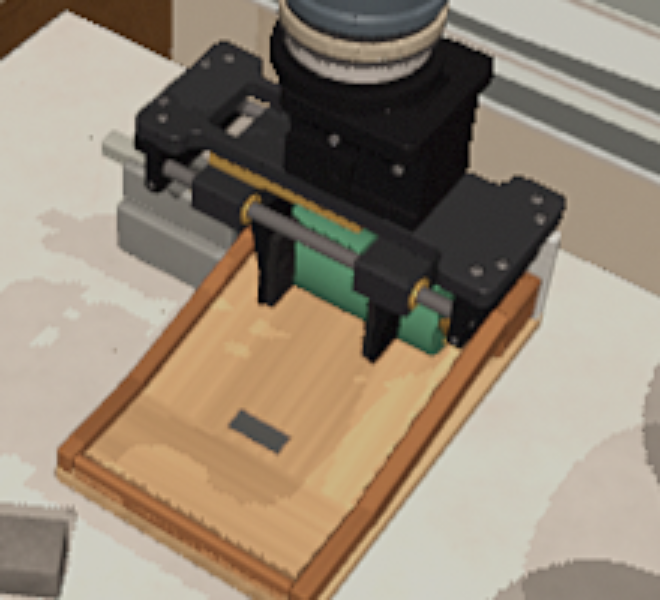

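Near the crest, with the roller square and held at (370,290). I'll slow down for the crest.

>>> {"name": "move_arm", "arguments": {
  "increments": [
    {"xyz": [-2.5, 0, -0.4], "roll": 0, "grip": 60},
    {"xyz": [-2.5, 0, -0.4], "roll": 0, "grip": 60},
    {"xyz": [-2.5, 0, -0.4], "roll": 0, "grip": 60},
    {"xyz": [-2.5, 0, -0.4], "roll": 0, "grip": 60},
    {"xyz": [-2.5, 0, -0.4], "roll": 0, "grip": 60}
  ]
}}

```text
time_s: 8.75
position: [0.5824, -0.0844, 0.056]
tcp_rot: [[-1.0, -0.012, -0.0], [-0.012, 1.0, 0.0], [0.0, 0.0, -1.0]]
force: [-2.6, -0.7, 1.3]
opening: 0.594
grasp_force: 1.0
```

>>> {"name": "move_arm", "arguments": {
  "increments": [
    {"xyz": [-2, 0, -0.4], "roll": 0, "grip": 60},
    {"xyz": [-2, 0, -0.4], "roll": 0, "grip": 60},
    {"xyz": [-1.5, 0, 0], "roll": 0, "grip": 60},
    {"xyz": [-1.5, 0, 0], "roll": 0, "grip": 60},
    {"xyz": [-1.5, 0, 0], "roll": 0, "grip": 60}
  ]
}}

```text
time_s: 9.17
position: [0.5908, -0.0843, 0.0567]
tcp_rot: [[-1.0, -0.012, -0.0], [-0.012, 1.0, 0.0], [0.0, 0.0, -1.0]]
force: [-1.6, -0.5, 0.3]
opening: 0.601
grasp_force: 1.0
```

>>> {"name": "move_arm", "arguments": {
  "increments": [
    {"xyz": [-1.5, 0, 0], "roll": 0, "grip": 60},
    {"xyz": [-1.5, 0, 0], "roll": 0, "grip": 60},
    {"xyz": [-1.5, 0, 0], "roll": 0, "grip": 60},
    {"xyz": [-1.5, 0, 0.5], "roll": 0, "grip": 60},
    {"xyz": [-1.5, 0, 0.5], "roll": 0, "grip": 60}
  ]
}}

```text
time_s: 9.58
position: [0.5994, -0.0845, 0.0559]
tcp_rot: [[-1.0, -0.012, 0.002], [-0.012, 1.0, -0.001], [-0.002, -0.001, -1.0]]
force: [-1.0, -1.0, 0.7]
opening: 0.6
grasp_force: 0.0
```

>>> {"name": "move_arm", "arguments": {
  "increments": [
    {"xyz": [-1.5, 0, 0.5], "roll": 0, "grip": 60},
    {"xyz": [-1.5, 0, 0.5], "roll": 0, "grip": 60},
    {"xyz": [-1.5, 0, 0.5], "roll": 0, "grip": 60},
    {"xyz": [-1.5, 0, 0.5], "roll": 0, "grip": 60},
    {"xyz": [-1, 0, 0], "roll": 0, "grip": 60}
  ]
}}

```text
time_s: 10.0
position: [0.6055, -0.0842, 0.0536]
tcp_rot: [[-1.0, -0.012, 0.0], [-0.012, 1.0, -0.0], [-0.0, -0.0, -1.0]]
force: [0.1, -0.0, -0.5]
opening: 0.602
grasp_force: 0.0
```

Run:
```python
from h import *
np.set_printoptions(precision=4,suppress=True)
q,d=bot.capture("scene");cv2.imwrite("pics/s5.png",cv2.resize(q[160:360,280:500],None,fx=3,fy=3)[...,::-1])
s=bot.read_state();print(s["time_s"],s["position"],s["force"])
```

```text
10.05 [ 0.6057 -0.0842  0.0537] [ 0.0077 -0.1151 -0.4541]
```

View pics/s5.png

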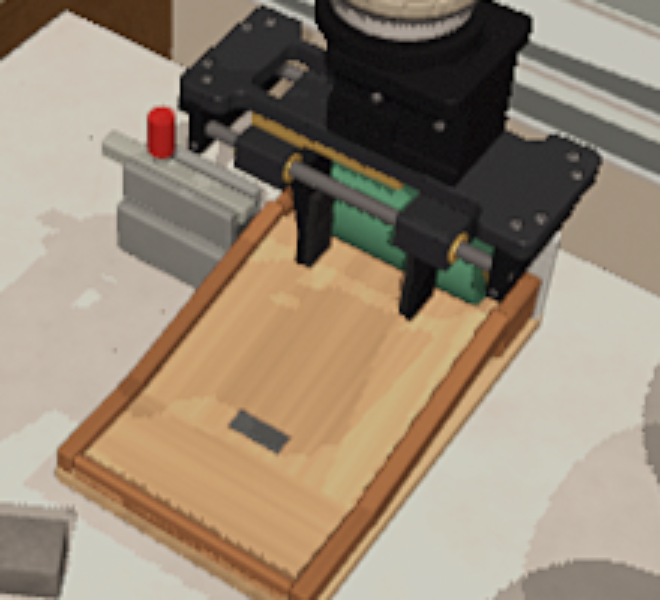

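Contact went to zero as the roller dropped past the crest (it shows at (400,235)). I'll nudge it lightly to confirm it sits against the stop.

>>> {"name": "move_arm", "arguments": {
  "increments": [
    {"xyz": [-1.2, 0, 0], "roll": 0, "grip": 60},
    {"xyz": [-1.2, 0, 0], "roll": 0, "grip": 60},
    {"xyz": [-1.2, 0, 0], "roll": 0, "grip": 60},
    {"xyz": [-1.2, 0, 0], "roll": 0, "grip": 60},
    {"xyz": [-0.8, 0, 0], "roll": 0, "grip": 60}
  ]
}}

```text
time_s: 10.47
position: [0.6111, -0.0841, 0.0538]
tcp_rot: [[-1.0, -0.012, 0.0], [-0.012, 1.0, -0.0], [-0.0, -0.0, -1.0]]
force: [1.3, 0.1, 0.1]
opening: 0.602
grasp_force: 0.0
```

>>> {"name": "move_arm", "arguments": {
  "increments": [
    {"xyz": [-0.6, 0, 0], "roll": 0, "grip": 60},
    {"xyz": [-0.6, 0, 0], "roll": 0, "grip": 60},
    {"xyz": [0, 0, 0], "roll": 0, "grip": 60}
  ]
}}

```text
time_s: 10.72
position: [0.6122, -0.0841, 0.0537]
tcp_rot: [[-1.0, -0.012, 0.0], [-0.012, 1.0, -0.0], [-0.0, -0.0, -1.0]]
force: [-0.6, -0.6, 0.4]
opening: 0.599
grasp_force: 0.0
```

>>> {"name": "move_arm", "arguments": {
  "increments": [
    {"xyz": [-0.6, 0, 0], "roll": 0, "grip": 60},
    {"xyz": [-0.6, 0, 0], "roll": 0, "grip": 60},
    {"xyz": [0, 0, 0], "roll": 0, "grip": 60}
  ]
}}

```text
time_s: 10.97
position: [0.6128, -0.084, 0.0537]
tcp_rot: [[-1.0, -0.012, -0.001], [-0.012, 1.0, 0.0], [0.001, 0.0, -1.0]]
force: [-1.0, -0.9, -0.0]
opening: 0.603
grasp_force: 0.4
```

>>> {"name": "move_arm", "arguments": {
  "increments": [
    {"xyz": [-0.6, 0, 0], "roll": 0, "grip": 60},
    {"xyz": [-0.6, 0, 0], "roll": 0, "grip": 60},
    {"xyz": [0, 0, 0], "roll": 0, "grip": 60}
  ]
}}

```text
time_s: 11.22
position: [0.613, -0.0839, 0.0536]
tcp_rot: [[-1.0, -0.013, -0.003], [-0.013, 1.0, 0.0], [0.003, 0.0, -1.0]]
force: [-4.3, -0.8, 2.8]
opening: 0.602
grasp_force: 2.0
```

The roller is seated: 4 N against the stop at the expected position. Next I'll retract, lift, close the fingers and go left of the knob.

>>> {"name": "move_arm", "arguments": {
  "increments": [
    {"xyz": [3, 0, 0], "roll": 0, "grip": 60},
    {"xyz": [8, 0, 0], "roll": 0, "grip": 60},
    {"xyz": [9, 0, 0], "roll": 0, "grip": 60},
    {"xyz": [0, 0, -25], "roll": 0, "grip": 60},
    {"xyz": [0, 0, -40], "roll": 0, "grip": 60}
  ]
}}

```text
time_s: 11.63
position: [0.59, -0.0831, 0.1152]
tcp_rot: [[-1.0, -0.011, -0.01], [-0.011, 1.0, 0.004], [0.01, 0.004, -1.0]]
force: [0.4, 0.3, -0.5]
opening: 0.603
grasp_force: 0.0
```

>>> {"name": "move_arm", "arguments": {
  "increments": [
    {"xyz": [0, 0, -25], "roll": 0, "grip": 0},
    {"xyz": [0, 35, 0], "roll": 0, "grip": 0},
    {"xyz": [0, 35, 0], "roll": 0, "grip": 0},
    {"xyz": [-10, 35, 0], "roll": 0, "grip": 0},
    {"xyz": [-2, 35, 0], "roll": 0, "grip": 0}
  ]
}}

```text
time_s: 12.05
position: [0.6056, 0.0568, 0.1444]
tcp_rot: [[-1.0, -0.011, 0.003], [-0.011, 1.0, 0.0], [-0.003, 0.0, -1.0]]
force: [0.6, 0.4, 0.5]
opening: 0.306
grasp_force: 0.0
```

>>> {"name": "move_arm", "arguments": {
  "increments": [
    {"xyz": [0, 37, 0], "roll": 0, "grip": 0},
    {"xyz": [0, 0, 0], "roll": 0, "grip": 0},
    {"xyz": [0, 0, 0], "roll": 0, "grip": 0},
    {"xyz": [0, 0, 0], "roll": 0, "grip": 0},
    {"xyz": [0, 0, 0], "roll": 0, "grip": 0}
  ]
}}

```text
time_s: 12.47
position: [0.6042, 0.0917, 0.1437]
tcp_rot: [[-1.0, -0.011, 0.0], [-0.011, 1.0, -0.0], [-0.0, -0.0, -1.0]]
force: [-0.1, -0.2, 0.5]
opening: 0.015
grasp_force: 0.0
```

Run:
```python
from h import *
np.set_printoptions(precision=4,suppress=True)
q,d=bot.capture("scene");cv2.imwrite("pics/s6.png",cv2.resize(q[120:320,260:480],None,fx=3,fy=3)[...,::-1])
s=bot.read_state();print(s["time_s"],s["position"],s["force"],s["opening"])
hsv=cv2.cvtColor(q,cv2.COLOR_RGB2HSV)
g=(hsv[...,0]>55)&(hsv[...,0]<95)&(hsv[...,1]>100)
P=cloud("scene",d,g);P=P[(abs(P[:,1]+.085)<.08)&(P[:,2]>.03)];print(len(P),np.percentile(P,[2,50,98],axis=0))
red=((hsv[...,0]<6)|(hsv[...,0]>174))&(hsv[...,1]>180)&(hsv[...,2]>90);red[:150]=0;red[260:]=0;red[:,:290]=0
P=cloud("scene",d,red);print(len(P),np.percentile(P,[2,50,98],axis=0))
```

```text
12.5167 [0.6043 0.0914 0.1438] [-0.3511  0.599  -0.1794] 0.009005737814051729
320 [[ 0.6232 -0.1355  0.0479]
 [ 0.6285 -0.091   0.0607]
 [ 0.6558 -0.0374  0.0832]]
124 [[0.5988 0.0408 0.0721]
 [0.603  0.0454 0.0884]
 [0.6106 0.0532 0.0975]]
```

View pics/s6.png

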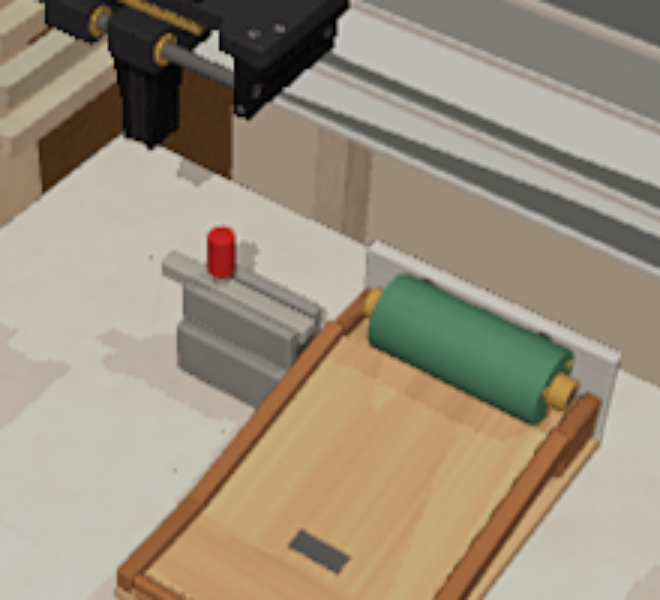

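The roller sits in the pocket against the stop at (470,350), and the closed fingers are left of the knob at (222,252). Lowering, then pushing.

>>> {"name": "move_arm", "arguments": {
  "increments": [
    {"xyz": [-1.5, 0, 25], "roll": 0, "grip": 0},
    {"xyz": [0, 0, 25], "roll": 0, "grip": 0},
    {"xyz": [0, 0, 17], "roll": 0, "grip": 0},
    {"xyz": [0, 0, 0], "roll": 0, "grip": 0},
    {"xyz": [0, -5, 0], "roll": 0, "grip": 0}
  ]
}}

```text
time_s: 12.93
position: [0.6052, 0.0871, 0.076]
tcp_rot: [[-1.0, -0.011, -0.002], [-0.011, 1.0, 0.0], [0.002, 0.0, -1.0]]
force: [-0.1, -0.8, -0.3]
opening: 0.007
grasp_force: 0.0
```

>>> {"name": "move_arm", "arguments": {
  "increments": [
    {"xyz": [0, -5, 0], "roll": 0, "grip": 0},
    {"xyz": [0, -5, 0], "roll": 0, "grip": 0},
    {"xyz": [0, -5, 0], "roll": 0, "grip": 0},
    {"xyz": [0, -5, 0], "roll": 0, "grip": 0},
    {"xyz": [0, -5, 0], "roll": 0, "grip": 0}
  ]
}}

```text
time_s: 13.35
position: [0.6068, 0.0624, 0.0777]
tcp_rot: [[-1.0, -0.012, 0.002], [-0.012, 1.0, 0.0], [-0.002, 0.0, -1.0]]
force: [0.5, 1.8, 1.2]
opening: 0.005
grasp_force: 0.9
```

>>> {"name": "move_arm", "arguments": {
  "increments": [
    {"xyz": [0, -5, 0], "roll": 0, "grip": 0},
    {"xyz": [0, -5, 0], "roll": 0, "grip": 0},
    {"xyz": [0, -5, 0], "roll": 0, "grip": 0},
    {"xyz": [0, -5, 0], "roll": 0, "grip": 0},
    {"xyz": [0, -5, 0], "roll": 0, "grip": 0}
  ]
}}

```text
time_s: 13.77
position: [0.6066, 0.0375, 0.0768]
tcp_rot: [[-1.0, -0.012, 0.0], [-0.012, 1.0, 0.0], [-0.0, 0.0, -1.0]]
force: [0.6, 1.5, 0.7]
opening: 0.007
grasp_force: 0.9
```

>>> {"name": "move_arm", "arguments": {
  "increments": [
    {"xyz": [0, -4, 0], "roll": 0, "grip": 0},
    {"xyz": [0, -4, 0], "roll": 0, "grip": 0},
    {"xyz": [0, -4, 0], "roll": 0, "grip": 0},
    {"xyz": [0, -3, 0], "roll": 0, "grip": 0},
    {"xyz": [0, -2, 0], "roll": 0, "grip": 0}
  ]
}}

```text
time_s: 14.18
position: [0.6068, 0.0204, 0.0767]
tcp_rot: [[-1.0, -0.012, 0.0], [-0.012, 1.0, -0.0], [-0.0, -0.0, -1.0]]
force: [1.0, 1.8, 0.4]
opening: 0.005
grasp_force: 0.8
```

>>> {"name": "move_arm", "arguments": {
  "increments": [
    {"xyz": [0, -1, 0], "roll": 0, "grip": 0},
    {"xyz": [0, -1, 0], "roll": 0, "grip": 0},
    {"xyz": [0, -1, 0], "roll": 0, "grip": 0},
    {"xyz": [0, 0, 0], "roll": 0, "grip": 0}
  ]
}}

```text
time_s: 14.52
position: [0.6066, 0.0178, 0.0767]
tcp_rot: [[-1.0, -0.012, -0.0], [-0.012, 1.0, -0.0], [0.0, -0.0, -1.0]]
force: [1.2, 0.8, 0.2]
opening: 0.002
grasp_force: 0.3
```

>>> {"name": "move_arm", "arguments": {
  "increments": [
    {"xyz": [0, -1, 0], "roll": 0, "grip": 0},
    {"xyz": [0, -1, 0], "roll": 0, "grip": 0},
    {"xyz": [0, 0, 0], "roll": 0, "grip": 0}
  ]
}}

```text
time_s: 14.77
position: [0.6065, 0.0158, 0.0767]
tcp_rot: [[-1.0, -0.012, -0.0], [-0.012, 1.0, -0.0], [0.0, -0.0, -1.0]]
force: [0.4, 1.8, -0.8]
opening: 0.007
grasp_force: 0.5
```

>>> {"name": "move_arm", "arguments": {
  "increments": [
    {"xyz": [0, -0.8, 0], "roll": 0, "grip": 0},
    {"xyz": [0, -0.8, 0], "roll": 0, "grip": 0},
    {"xyz": [0, 0, 0], "roll": 0, "grip": 0}
  ]
}}

```text
time_s: 15.02
position: [0.6066, 0.0141, 0.0767]
tcp_rot: [[-1.0, -0.012, -0.0], [-0.012, 1.0, -0.0], [0.0, -0.0, -1.0]]
force: [0.3, 0.6, -0.4]
opening: 0.01
grasp_force: 0.6
```

>>> {"name": "move_arm", "arguments": {
  "increments": [
    {"xyz": [0, -0.8, 0], "roll": 0, "grip": 0},
    {"xyz": [0, -0.8, 0], "roll": 0, "grip": 0},
    {"xyz": [0, 0, 0], "roll": 0, "grip": 0}
  ]
}}

```text
time_s: 15.27
position: [0.6066, 0.0125, 0.0767]
tcp_rot: [[-1.0, -0.012, -0.0], [-0.012, 1.0, -0.0], [0.0, -0.0, -1.0]]
force: [0.5, 2.0, 0.3]
opening: 0.002
grasp_force: 0.5
```

>>> {"name": "move_arm", "arguments": {
  "increments": [
    {"xyz": [0, -0.8, 0], "roll": 0, "grip": 0},
    {"xyz": [0, -0.8, 0], "roll": 0, "grip": 0},
    {"xyz": [0, 0, 0], "roll": 0, "grip": 0}
  ]
}}

```text
time_s: 15.52
position: [0.6066, 0.0111, 0.0767]
tcp_rot: [[-1.0, -0.012, -0.0], [-0.012, 1.0, 0.0], [0.0, 0.0, -1.0]]
force: [-0.4, 2.2, -0.8]
opening: 0.005
grasp_force: 1.0
```

Run:
```python
from h import *
np.set_printoptions(precision=4,suppress=True)
for c in("scene",):
    q,d=bot.capture(c)
    hsv=cv2.cvtColor(q,cv2.COLOR_RGB2HSV)
    red=((hsv[...,0]<6)|(hsv[...,0]>174))&(hsv[...,1]>180)&(hsv[...,2]>90)
    P=cloud(c,d,red);P=P[(abs(P[:,0]-.605)<.03)&(abs(P[:,1]-.01)<.08)];print(len(P),np.percentile(P,[2,50,98],axis=0) if len(P) else "")
```

```text
143 [[ 0.6004 -0.013   0.0709]
 [ 0.6038 -0.0078  0.0893]
 [ 0.6126  0.0005  0.0972]]
```

>>> {"name": "move_arm", "arguments": {
  "increments": [
    {"xyz": [0, -0.8, 0], "roll": 0, "grip": 0},
    {"xyz": [0, -0.8, 0], "roll": 0, "grip": 0},
    {"xyz": [0, 0, 0], "roll": 0, "grip": 0}
  ]
}}

```text
time_s: 15.82
position: [0.6066, 0.011, 0.0767]
tcp_rot: [[-1.0, -0.011, -0.0], [-0.011, 1.0, 0.003], [0.0, 0.003, -1.0]]
force: [1.9, 7.4, -1.0]
opening: 0.005
grasp_force: 3.2
```

>>> {"name": "move_arm", "arguments": {
  "increments": [
    {"xyz": [0, -0.8, 0], "roll": 0, "grip": 0},
    {"xyz": [0, -0.8, 0], "roll": 0, "grip": 0},
    {"xyz": [0, 0, 0], "roll": 0, "grip": 0}
  ]
}}

```text
time_s: 16.07
position: [0.6066, 0.0109, 0.0767]
tcp_rot: [[-1.0, -0.011, -0.0], [-0.011, 1.0, 0.005], [0.0, 0.005, -1.0]]
force: [1.2, 11.2, 0.1]
opening: 0.005
grasp_force: 5.3
```

It's on the hard stop: 11 N with no further motion. Backing off and lifting away.

>>> {"name": "move_arm", "arguments": {
  "increments": [
    {"xyz": [0, 5, 0], "roll": 0, "grip": 0},
    {"xyz": [0, 10, 0], "roll": 0, "grip": 0},
    {"xyz": [0, 15, 0], "roll": 0, "grip": 0},
    {"xyz": [0, 0, -30], "roll": 0, "grip": 0},
    {"xyz": [0, 0, -40], "roll": 0, "grip": 0}
  ]
}}

```text
time_s: 16.48
position: [0.603, 0.0396, 0.1437]
tcp_rot: [[-1.0, -0.014, -0.01], [-0.014, 1.0, 0.001], [0.01, 0.001, -1.0]]
force: [0.9, -0.9, -0.4]
opening: 0.003
grasp_force: 0.0
```

>>> {"name": "move_arm", "arguments": {
  "increments": [
    {"xyz": [0, 20, -35], "roll": 0, "grip": 0},
    {"xyz": [0, 39, 0], "roll": 0, "grip": 0},
    {"xyz": [0, 39, 0], "roll": 0, "grip": 0},
    {"xyz": [0, 20, 0], "roll": 0, "grip": 0},
    {"xyz": [0, 0, 0], "roll": 0, "grip": 0}
  ]
}}

```text
time_s: 16.9
position: [0.6041, 0.161, 0.1823]
tcp_rot: [[-1.0, -0.017, 0.001], [-0.017, 1.0, 0.001], [-0.001, 0.001, -1.0]]
force: [-0.6, 0.5, 0.1]
opening: 0.003
grasp_force: 0.0
```

```bash
python3 look.py s7
python3 - <<'E'
from h import *
np.set_printoptions(precision=4,suppress=True)
q,d=bot.capture("scene")
hsv=cv2.cvtColor(q,cv2.COLOR_RGB2HSV)
red=((hsv[...,0]<6)|(hsv[...,0]>174))&(hsv[...,1]>180)&(hsv[...,2]>90)
P=cloud("scene",d,red);P=P[(abs(P[:,0]-.605)<.03)&(abs(P[:,1]-.01)<.08)];print(len(P),np.percentile(P,[2,50,98],axis=0))
E
```

```text
16.95 [0.6043 0.1586 0.1819] [ 0.0266 -0.2706  0.4124]
138 [[ 0.6    -0.0133  0.0716]
 [ 0.6036 -0.0081  0.0884]
 [ 0.6111 -0.0003  0.0975]]
```

View pics/s7.png

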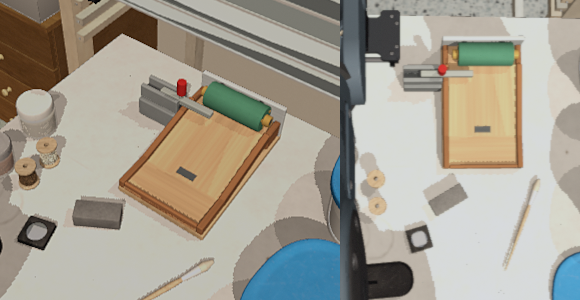

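The roller is in the pocket at (237,105), and the bolt lies across the ramp below it at (195,105). The bystanders haven't moved.

```bash
python3 -c "
from rig import bot
print(bot.hand_in())"
```

```text
the job is handed in; nothing more can be done
None
```

The roller was pushed over the crest and seated in the pocket against the end stop, the keeper bolt was closed to its hard stop below it, the arm was clear of everything, and the job was handed in at about 17 s.

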